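# Set a decade resistance box and switch it in

### The arm

A 7-joint arm with a two-finger parallel gripper is mounted at the origin on the work surface. World frame = base frame: x ahead of the robot, y to its left, z up, the work surface at z = 0. Lengths are in m, angles in rad, forces in N, time in s.
With the tool pointing down it reaches from about 0.425 to 0.8 m from the base axis. Payload 8.3 kg.
Tool frame: the origin (TCP) lies between the finger pads; the fingertips stand 22 mm ahead of it and the grasp point (between the pads) lies 3 mm ahead of it; z points along the fingers, y is the direction in which the jaws open and shut (so a half turn about z gives the same grasp; the last joint's range is limited). The gripper opens to 85 mm and grips with 20 to 120 N. Pads are 22 mm wide; open, the fingers measure 114 mm over their backs; the gripper's body (76 mm by 85 mm) begins 54 mm behind the grasp point. The pads swing forward as they close: fully open they stand 13 mm farther back than shut.
Start: joints at [1.109, 0.383, 0.016, 1.37, -0.006, 1.388, -0.046], TCP at [0.243, -0.576, 0.253] pointing down, gripper open.
Joint ranges: [-2.95, 2.95], [-0.25, 2.06], [-1.52, 1.56], [0.18, 2.33], [-1.44, 4.58], [0.02, 2.06], [-3.01, 3.01]. Speed limits (rad/s): [2.39, 2.39, 3.01, 3.01, 3.14, 3.14, 3.14].

### API

Orientations are given as a rotation vector (axis times angle).
In Python, from plant import readout, viewer, workorder gives the robot as it stands.
- The arm moves only by the tool drive_tool, never from a script. Its argument "series" is a list of rows, each a list of 3 entries, a list of its own where there are three numbers: the opening in per cent of the stroke, from 0 (shut) to 100 (fully open), then the shift along the world's x, y, z in m, then the turn about the world's z in degrees. A call has exactly 10 rows; each row is the pose to reach, as a shift and turn from the pose commanded when the call began; what a row does not reach only later rows make up. A row lasts 1/10 s, in which the tool goes at most 50 mm and 8.59 degrees, less where a joint would pass 70% of its speed; a pose out of reach is approached as far as the arm can. A call with a gripper value outside its range is refused whole. The fingers move at their own pace and stop on an object; "newtons" is the grip in N (left out, the last holds). Time passes only in rows, so rows that repeat a pose let the fingers close, or fill a call up. It gives the time, the measured TCP pose, the force and the opening at its end, in the units of the state.
- readout.get_state(): the state, without advancing time (a new reading comes with each control period).
- viewer.read_camera(name): name is "scene" or "top" or "wrist"; returns a dict with "frame" (420x560x3 uint8, red, green, blue), "fx", "fy", "cx", "cy" (pixels), "k1" (the pictures are not rectified: a ray, as slopes to the right and down, at radius r is drawn at 1 + k1 r^2 times it, then the intrinsics apply), "R" (3x3) and "t" (3): a world point X has camera coordinates R X + t. Camera axes: x right, y down, z forward; pixel columns grow to the right and rows downward; lengths in m; the calibration is good to about 2 mm. A picture is of the moment at which its call begins. There is no depth.
- workorder.sign_off(): hands the job in, once; it reports no verdict.
Trained networks look in the newest picture that a camera, given by its name, has taken for a name from the list of things; names that differ only in an ending like _2 or _b are one class to them, and where a whole thing is asked for, a point or a joint stands for the part that bears it (a point fixed in the world has none). Each returns a list of dicts, best first, with "conf" (0 to 1); they miss things now and then, are a little off and sometimes report something else, mostly with a low value. They report only what shows in the picture. A call takes as long as a camera call.
- viewer.recognise(camera, thing): "xy" ([column, row] in pixels, amid what is visible of it).
- viewer.trace(camera, thing): "pixels" (420x560 bool, what is visible of it) and "xy" ([column, row] in pixels, amid what is visible of it).
- viewer.place_of(camera, thing): "xy" ([column, row] in pixels: a listed point, or the origin of a listed thing).
The state is a dict: "clock": time; "joint_positions": joint angles; "joint_vel": joint speeds; "joint_efforts": joint torques, N m; "ee_pos": TCP position; "ee_rot": TCP orientation; "wrist_force": force on the tool from outside, world axes, zero at the start; "torque": the same for the moment, N m; "grip_width": opening from 0.0 (shut) to 1.0 (fully open).
Only numpy, scipy, OpenCV 4.12 (cv2) and the standard library are available. Lean on these libraries where they do the work, as an engineer would, in place of code of your own. Each camera call takes 0.05 s, during which the arm holds its last target.

### The job

The decade resistance box is to stand in for a burnt 475-ohm resistor on the board behind it: with the box still switched out, turn its dials to read 4 on the left, 7 in the middle and 5 on the right, each clicked home on its mark (a dial that already reads right can be left). Only once all three are right, press the red-striped end of the rocker fully down so that it snaps over, then let go. Leave everything else on the counter where it lies.

Things in the scene. Friction and masses are not known exactly. Their poses are not given: they have to be found in the camera images.
- decade: decade resistance box: grey case 130 mm (its x) by 310 mm (its y), 72 mm tall, fixed to the counter. Origin at the centre of its underside; x to its far side, y to its left seen from the robot, z up. Two terminals (to 95 mm above the counter) at its far edge carry brass straps to a circuit board on a plywood block behind it (to x = +190 mm, 86 mm tall): part of the box, not handled.
- panel (a point): centre of the box's flat light-grey top; axes as the box. Centres in its frame: dials x -4 mm, y +104 (left), +32 (middle), -40 (right); rocker x 0, y -115. Each dial has ten unnumbered ticks, 30 degrees apart: the red one is 0 (at half past seven, 12 o'clock being +x), then clockwise 1, 2, 3, 4, the longer black one is 5, ... 9 at half past four; the wide gap faces -x.
- dial_left (a joint): angle of the left-hand dial (hundreds), rad: 0 with its white pointer on tick 0, growing clockwise seen from above, 0.5236 (30 degrees) a figure, so figure n is at 0.5236 n; stops just below 0 and just past 9. A spring detent clicks it onto each tick: turning past a click takes about 0.05 N m, and let go near a tick it settles there.
- dial_left_grip (a point): on the upright axis of the left-hand dial, 29 mm above the box's top: the height to grip. Round black fluted knob, 36 mm diameter, top 39 mm above the box's top; its skirt, 44 mm diameter, has its upper face 5 mm above the box's top. The point turns with the knob, its x axis along the white pointer line. Next dial 72 mm away.
- dial_mid (a joint): angle of the middle dial (tens), rad: 0 with its white pointer on tick 0, growing clockwise seen from above, 0.5236 (30 degrees) a figure, so figure n is at 0.5236 n; stops just below 0 and just past 9. A spring detent clicks it onto each tick: turning past a click takes about 0.05 N m, and let go near a tick it settles there.
- dial_mid_grip (a point): on the upright axis of the middle dial, 29 mm above the box's top: the height to grip. Round black fluted knob, 36 mm diameter, top 39 mm above the box's top; its skirt, 44 mm diameter, has its upper face 5 mm above the box's top. The point turns with the knob, its x axis along the white pointer line. Next dial 72 mm away.
- dial_right (a joint): angle of the right-hand dial (next to the rocker) (units), rad: 0 with its white pointer on tick 0, growing clockwise seen from above, 0.5236 (30 degrees) a figure, so figure n is at 0.5236 n; stops just below 0 and just past 9. A spring detent clicks it onto each tick: turning past a click takes about 0.05 N m, and let go near a tick it settles there.
- dial_right_grip (a point): on the upright axis of the right-hand dial (next to the rocker), 29 mm above the box's top: the height to grip. Round black fluted knob, 36 mm diameter, top 39 mm above the box's top; its skirt, 44 mm diameter, has its upper face 5 mm above the box's top. The point turns with the knob, its x axis along the white pointer line. Next dial 72 mm away.
- rocker (a joint): in/out rocker switch, rad: 0 = switched out (its near end, with the red stripe, stands up), 0.36 = switched in (near end fully down). Sprung over centre: about 3 N down at that point snaps it over at half way, and it stays there.
- rocker_press (a point): point to press: top of the rocker's near, red-striped end, 15 mm from the pivot towards the robot's side (7 mm from that end). Cream rocker 44 mm long (along the box's x), 24 mm wide, in a cream plate 66 x 42 mm, 3 mm thick. Switched out, this point is about 14 mm above the box's top; it goes down about 5 mm to its stop. The point tips with the rocker.
- tube: glass vacuum tube standing upright on its black base, 35 mm across and 87 mm tall; origin at the centre of its underside. Bystander, at the left end of the box.
- bracket_a: bright tin chassis bracket, a 36 x 50 mm foot with one 35 mm upstand; origin under the centre of the foot. Bystander, lying just in front of the box.
- bracket_b: second tin chassis bracket, same shape and origin. Bystander, lying just in front of the box.
- remote: blue plastic remote, 160 x 46 x 20 mm, its long side along its own x; origin at the centre of its underside. Bystander, at the right end of the box.
- meter: dark grey hand multimeter, 150 x 76 x 40 mm, long side along its own x; origin at the centre of its underside. Bystander, further right.
- screwdriver: screwdriver lying along its own x; origin under its middle. Bystander, left of the tube.
- iron_stand: black soldering iron stand with sponge and sloping coil, foot 120 x 80 mm, 115 mm tall; origin under the centre of the foot. Bystander, further left.

How it is judged:
On the way, in this order (a step that is already met when the one before it is completed fails the run):
1. all three dials clicked onto 4, 7 and 5 (left, middle, right) while the box is still switched out (value of joint dial_left between 1.974 and 2.214 rad and value of joint dial_mid between 3.545 and 3.785 rad and value of joint dial_right between 2.498 and 2.738 rad and value of joint rocker below 0.08 rad), for 0.2 s.
2. the rocker snapped over to switched in, the dials still at 4, 7, 5 (value of joint dial_left between 1.974 and 2.214 rad and value of joint dial_mid between 3.545 and 3.785 rad and value of joint dial_right between 2.498 and 2.738 rad and value of joint rocker above 0.3 rad), for 0.2 s.
At the end, for the whole second after the job is handed in: the left, middle and right dials rest within 0.12 rad (7 degrees) of marks 4, 7 and 5, the rocker rests switched in (beyond 0.30 of its 0.36 rad), and the tube (still upright, within 0.3 rad), both brackets, remote, multimeter, screwdriver and iron stand are each within 30 mm of where they began (all of step 2 and velocity of joint dial_left between -0.1 and 0.1 rad/s and velocity of joint dial_mid between -0.1 and 0.1 rad/s and velocity of joint dial_right between -0.1 and 0.1 rad/s and velocity of joint rocker between -0.1 and 0.1 rad/s and distance of each of tube, bracket_a, bracket_b, remote, meter, screwdriver, iron_stand from where it was at the start of the episode below 0.03 m and angle between tube's own z axis and vertical below 0.3 rad); the robot touches nothing.
It fails at once if the box is switched in while a dial is off its figure (value of joint rocker above 0.2 rad and not (value of joint dial_left between 1.974 and 2.214 rad and value of joint dial_mid between 3.545 and 3.785 rad and value of joint dial_right between 2.498 and 2.738 rad)).
It fails at once if a bystander is shifted by more than 30 mm (distance of any of tube, bracket_a, bracket_b, remote, meter, screwdriver, iron_stand from where it was at the start of the episode above 0.03 m).
It fails at once if the glass tube is tipped over (angle between tube's own z axis and vertical above 0.5 rad).
It also fails if it takes over 61 s, if anything falls off the work surface, if the arm or the gripper's body presses on something with over 40 N, if the wrist force passes 120 N, or if a joint passes its speed limit or range.

## Working session

There is one attempt and no reset: what is moved stays moved. The work goes in short steps, Python scripts to look and compute and a tool call to move; the robot and the scene stay as the last step left them, time stands still between calls to the robot, and variables do not carry over. Pictures are saved under pics/ and viewed, and the job is handed in when it is done.

Besides the shell and the picture viewer there is one more tool, called as a command line: name --argument value ..., lists and objects as JSON in quotes. drive_tool: Moves the arm, as the interface text tells. Its arguments: {"type":"object","properties":{"series":{"type":"array"},"newtons":{"type":"number"}},"required":["series"]}

```bash
mkdir -p pics; ls; python3 - <<'E'
from plant import readout, viewer, workorder
import cv2
print(readout.get_state())
for n in ("scene","top","wrist"):
    d=viewer.read_camera(n); cv2.imwrite(f"pics/{n}0.png",d["frame"][:,:,::-1]); print(n,{k:d[k] for k in d if k!="frame"})
E
```

```text
pics
{'clock': 0.0, 'joint_positions': array([ 1.10912861,  0.38427457,  0.01639838,  1.37117554, -0.00630826,
        1.38825253, -0.04652417]), 'joint_vel': array([ 2.03325099e-04,  9.15947878e-05, -2.15954377e-03, -1.21827953e-03,
       -1.03796222e-03,  1.32792902e-04, -2.02522717e-04]), 'joint_efforts': array([-7.10879194e-04, -6.27593422e+01,  8.44330117e-01, -3.71813214e+01,
        1.66337576e-02,  1.40702364e-02, -2.43891469e-05]), 'ee_pos': array([ 0.24251014, -0.57550535,  0.25224668]), 'ee_rot': array([-3.07737808e+00, -6.21866154e-01,  7.05260520e-04]), 'wrist_force': array([-1.24007169, -0.36928891,  0.07286088]), 'torque': array([ 0.00281542, -0.00672233,  0.01892466]), 'grip_width': 0.9978209432704743}
scene {'fx': 475.88560803808986, 'fy': 475.88560803808986, 'cx': 279.5134292856084, 'cy': 211.2638833570624, 'k1': -0.14810221340448568, 'R': array([[-0.37633576,  0.92638203,  0.01370147],
       [ 0.55267154,  0.23633888, -0.7991859 ],
       [-0.74358965, -0.29318982, -0.60092776]]), 't': array([ 0.12449623, -0.25337767,  1.5870993 ])}
top {'fx': 408.19180060509206, 'fy': 408.19180060509206, 'cx': 275.08670659507334, 'cy': 213.53279820340038, 'k1': -0.06294807323722248, 'R': array([[ 0.01436687, -0.99962159,  0.02345764],
       [-0.98069012, -0.01866314, -0.19467556],
       [ 0.19503968, -0.02020779, -0.98058715]]), 't': array([0.06298077, 0.53350116, 0.96590311])}
wrist {'fx': 293.66627637029814, 'fy': 293.66627637029814, 'cx': 276.75790184387495, 'cy': 207.57602304307818, 'k1': -0.03902301541859283, 'R': array([[ 0.38813327, -0.92160007, -0.00242258],
       [-0.87374544, -0.36881274,  0.31709001],
       [-0.29312365, -0.12095647, -0.94839235]]), 't': array([-0.62331811, -0.04116801,  0.38166734])}
```

View pics/top0.png

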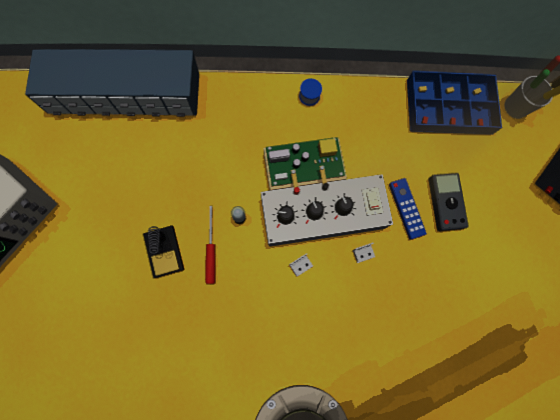

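View pics/scene0.png

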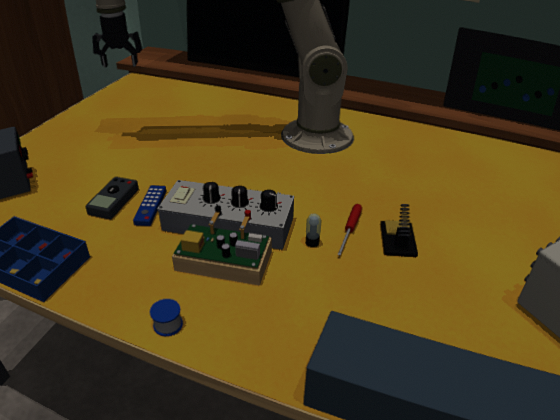

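View pics/wrist0.png

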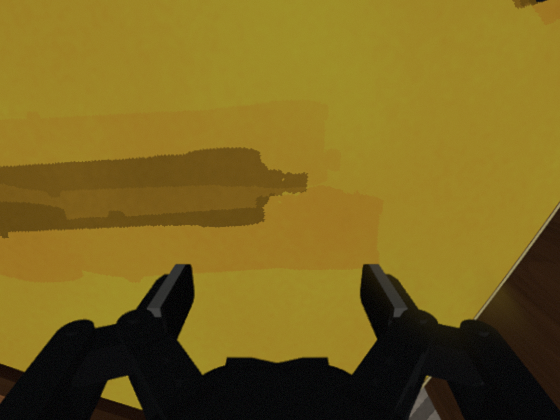

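The top view shows the box at about (325,210), with the dials at (286,214), (315,209) and (344,205) and the rocker at (374,200). The scene view agrees with this layout, and the wrist camera doesn't see the box yet.

```bash
cat > h.py <<'E'
from plant import readout, viewer, workorder
import numpy as np, cv2
from scipy.optimize import least_squares
def K(d): return np.array([[d["fx"],0,d["cx"]],[0,d["fy"],d["cy"]],[0,0,1.]])
def D(d): return np.array([d["k1"],0,0,0.])
def proj(d,X):
    return cv2.projectPoints(np.atleast_2d(np.array(X,float)),cv2.Rodrigues(d["R"])[0],d["t"],K(d),D(d))[0][:,0]
def unp(d,uv,z):
    q=cv2.undistortPoints(np.array([[uv]],float),K(d),D(d))[0,0]
    r=d["R"].T@np.array([q[0],q[1],1]); c=-d["R"].T@d["t"]
    return c+r*(z-c[2])/r[2]
PTS={"panel":(0,0,.072),"dial_left_grip":(-.004,.104,.101),"dial_mid_grip":(-.004,.032,.101),"dial_right_grip":(-.004,-.040,.101),"rocker_press":(-.015,-.115,.086),"decade":(0,0,0)}
def b2w(p,P):
    c,s=np.cos(p[2]),np.sin(p[2]); P=np.atleast_2d(P)
    return np.c_[p[0]+c*P[:,0]-s*P[:,1],p[1]+s*P[:,0]+c*P[:,1],P[:,2]]
E
python3 - <<'E'
from h import *
obs=[]
for cam in ("top","scene"):
    d=viewer.read_camera(cam)
    for n in PTS:
        r=viewer.place_of(cam,n)
        if r:
            r=r[0]; print(cam,n,np.round(r["xy"],1),round(r["conf"],2),np.round(unp(d,r["xy"],PTS[n][2]),4))
            if r["conf"]>.5 and n!="decade": obs.append((d,cam,n,r["xy"]))
    if cam=="top":
        for n in("tube","bracket_a","remote","meter"):
            print(n,[ (np.round(unp(d,r["xy"],0),3),round(r["conf"],2)) for r in viewer.place_of(cam,n)])
for cs in (("top",),("scene",),("top","scene")):
    f=lambda p:np.concatenate([proj(d,b2w(p,PTS[n]))[0]-xy for d,c,n,xy in obs if c in cs])
    s=least_squares(f,[.6,0,0],loss="soft_l1"); print(cs,s.x.round(4),np.degrees(s.x[2]),np.round(s.fun,1))
E
```

```text
top panel [328.7 208. ] 0.67 [ 0.5447 -0.0594  0.072 ]
top dial_left_grip [286.4 211.6] 0.83 [0.5278 0.0461 0.101 ]
top dial_mid_grip [318.7 207. ] 0.58 [ 0.5404 -0.0309  0.101 ]
top dial_right_grip [345.9 201.3] 0.84 [ 0.5557 -0.0966  0.101 ]
top decade [324.1 211.2] 0.96 [ 0.5514 -0.0583  0.    ]
tube [(array([0.527, 0.167, 0.   ]), 0.48)]
bracket_a [(array([0.414, 0.008, 0.   ]), 0.58), (array([ 0.441, -0.16 ,  0.   ]), 0.54)]
remote [(array([ 0.569, -0.28 ,  0.   ]), 0.71)]
meter [(array([ 0.58 , -0.394,  0.   ]), 0.88), (array([ 0.537, -0.052,  0.   ]), 0.25)]
scene panel [229.3 202.6] 0.96 [ 0.5442 -0.0459  0.072 ]
scene dial_left_grip [272.5 197.3] 0.57 [0.5203 0.0576 0.101 ]
scene dial_mid_grip [235.5 192.4] 0.61 [ 0.5364 -0.0317  0.101 ]
scene dial_right_grip [209.9 190.4] 0.84 [ 0.553  -0.0922  0.101 ]
scene rocker_press [184.4 189.2] 0.49 [ 0.5544 -0.1648  0.086 ]
scene decade [228.9 224.7] 0.61 [ 0.5421 -0.0521  0.    ]
('top',) [ 0.5501 -0.0581  0.1826] 10.464423634726623 [-0.6 -2.2  1.1  0.2 -1.5 -0.   0.7  0.9]
('scene',) [ 0.5464 -0.0494  0.2227] 12.76002022157052 [-1.7  0.2 -2.4 -0.8  4.9  1.   1.4 -0.1]
('top', 'scene') [ 0.5486 -0.0561  0.18  ] 10.312450847547025 [-1.3 -1.6  0.2  0.7 -2.3  0.6 -0.1  1.6 -4.6  0.  -5.7  0.1  1.9  1.2
 -1.2 -0.6]
```

```bash
python3 - <<'E'
from h import *
d=viewer.read_camera("wrist"); c=-d["R"].T@d["t"]; s=readout.get_state()
R=cv2.Rodrigues(s["ee_rot"])[0]; print(c-s["ee_pos"], R.T@(c-s["ee_pos"])); print(R.round(3)); print((R.T@d["R"].T).round(3))
d=viewer.read_camera("top"); im=cv2.resize(d["frame"][165:265,250:405],None,fx=5,fy=5,interpolation=cv2.INTER_CUBIC); cv2.imwrite("pics/topz.png",im[:,:,::-1])
E
```

```text
[0.07518704 0.03229244 0.12112454] [ 0.08183454 -0.00056034 -0.12111913]
[[ 0.922  0.388  0.   ]
 [ 0.388 -0.922  0.   ]
 [ 0.    -0.    -1.   ]]
[[-0.    -0.948 -0.317]
 [ 1.    -0.    -0.001]
 [ 0.001 -0.317  0.948]]
```

View pics/topz.png

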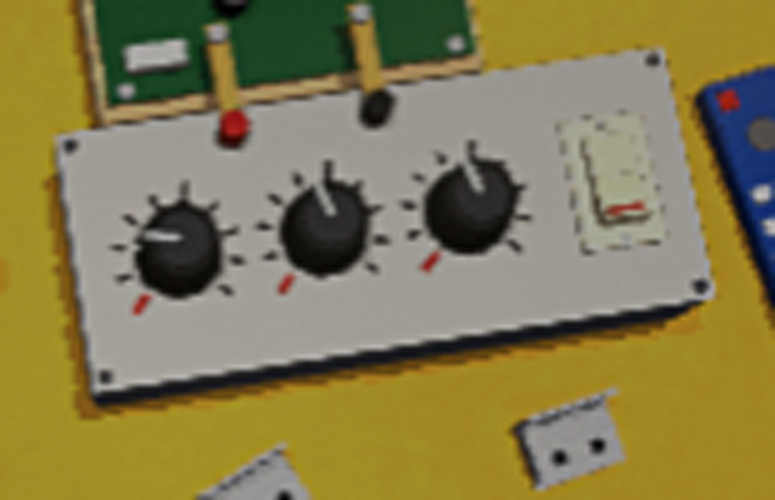

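The box is turned about +10°. In the zoomed top view the pointers look like left ≈ 2, middle ≈ 4 and right ≈ 4. I'll hover over the box to check with the wrist camera.

drive_tool --series '[[60, [0.03, 0.05, 0.03], -6], [60, [0.06, 0.1, 0.03], -12], [60, [0.09, 0.15, 0.03], -12], [60, [0.12, 0.2, 0.03], -12], [60, [0.15, 0.25, 0.03], -12], [60, [0.18, 0.3, 0.03], -12], [60, [0.21, 0.36, 0.03], -12], [60, [0.24, 0.41, 0.03], -12], [60, [0.27, 0.46, 0.03], -12], [60, [0.29, 0.5, 0.03], -12]]'

```text
clock: 2.15
ee_pos: [0.4928, -0.1475, 0.2837]
ee_rot: [3.127, 0.297, 0.001]
wrist_force: [0.9, -0.3, 0.1]
grip_width: 0.6
```

drive_tool --series '[[60, [0.01, 0.02, 0], 0], [60, [0.01, 0.02, 0], 0], [60, [0.01, 0.02, 0], 0], [60, [0.01, 0.02, 0], 0], [60, [0.01, 0.02, 0], 0], [60, [0.01, 0.02, 0], 0], [60, [0.01, 0.02, 0], 0], [60, [0.01, 0.02, 0], 0], [60, [0.01, 0.02, 0], 0], [60, [0.01, 0.02, 0], 0]]'

```text
clock: 3.15
ee_pos: [0.5021, -0.1293, 0.2833]
ee_rot: [-3.127, -0.297, -0.0]
wrist_force: [0.3, 0.4, -0.1]
grip_width: 0.6
```

```bash
python3 - <<'E'
from h import *
s=readout.get_state(); print(s["clock"],s["ee_pos"],s["ee_rot"],s["joint_positions"].round(2),s["wrist_force"],s["grip_width"])
d=viewer.read_camera("wrist"); cv2.imwrite("pics/w1.png",d["frame"][:,:,::-1])
for n in PTS:
    for r in viewer.place_of("wrist",n)[:1]: print(n,np.round(r["xy"],1),round(r["conf"],2),np.round(unp(d,r["xy"],PTS[n][2]),4))
E
```

```text
3.15 [ 0.50209178 -0.12933783  0.28328443] [-3.12746496e+00 -2.96961847e-01 -1.72849785e-04] [ 0.48  0.16 -0.32  1.6   0.05  1.4  -1.23] [ 0.29092871  0.38311737 -0.13288301] 0.6003537614324691
panel [216.9 134.3] 0.62 [ 0.5444 -0.0529  0.072 ]
dial_left_grip [110.6 139.6] 0.67 [0.5226 0.049  0.101 ]
dial_mid_grip [183.6 141.4] 0.94 [ 0.5345 -0.0256  0.101 ]
dial_right_grip [249.8 142.6] 0.87 [ 0.5457 -0.0922  0.101 ]
decade [226. 130.] 0.72 [ 0.5441 -0.0511  0.    ]
```

View pics/w1.png

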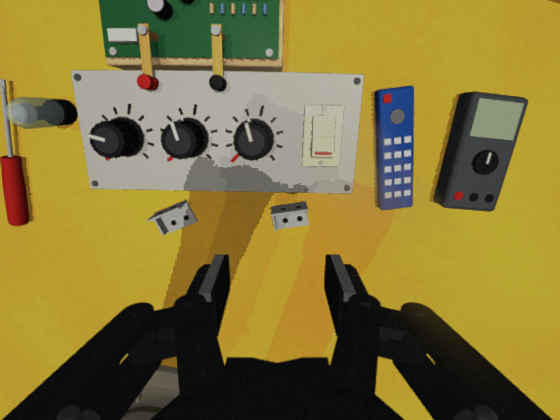

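```bash
python3 - <<'E'
import cv2
im=cv2.imread("pics/w1.png")
cv2.imwrite("pics/w1a.png",cv2.resize(im[60:200,65:225],None,fx=5,fy=4.2857*0+5,interpolation=cv2.INTER_CUBIC)[:600])
cv2.imwrite("pics/w1b.png",cv2.resize(im[60:200,215:375],None,fx=5,fy=5,interpolation=cv2.INTER_CUBIC)[:600])
cv2.imwrite("pics/w1c.png",cv2.resize(im[140:200,65:225],None,fx=5,fy=5,interpolation=cv2.INTER_CUBIC))
cv2.imwrite("pics/w1d.png",cv2.resize(im[140:200,215:375],None,fx=5,fy=5,interpolation=cv2.INTER_CUBIC))
E
```

```text
(no output)
```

View pics/w1a.png

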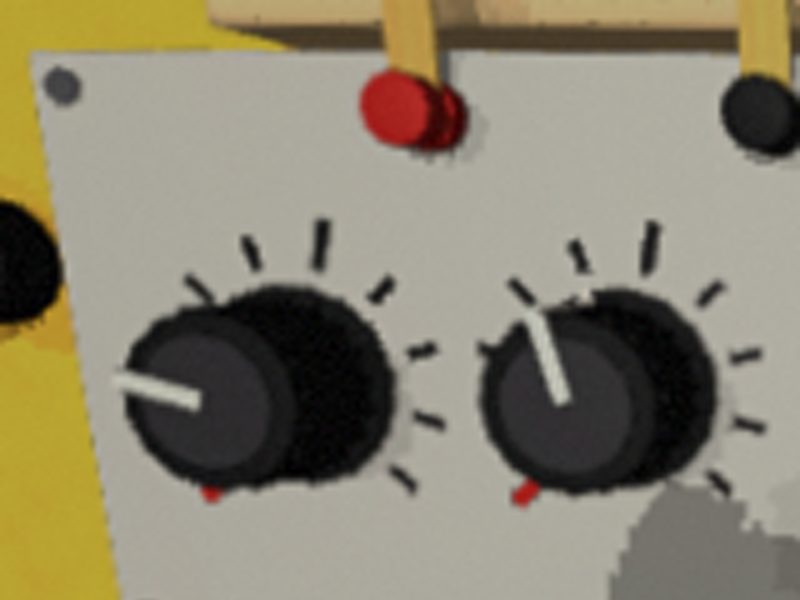

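View pics/w1b.png

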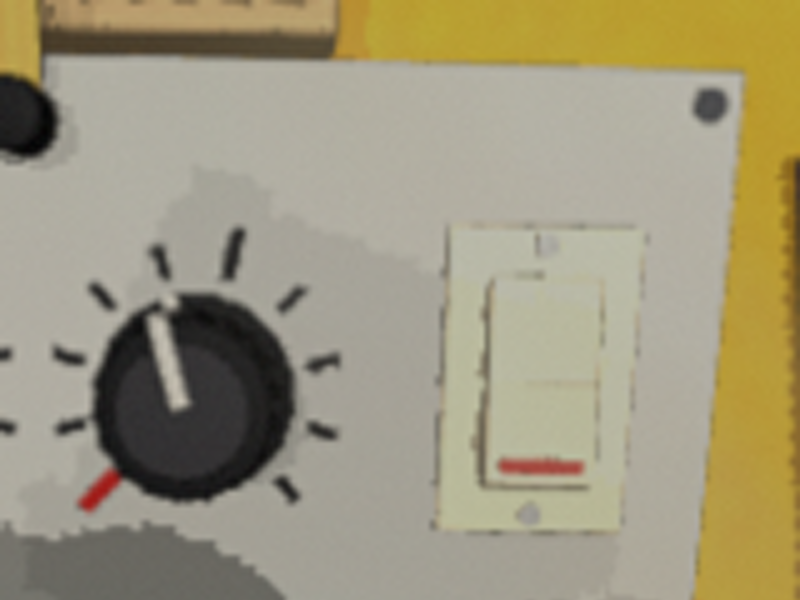

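View pics/w1c.png

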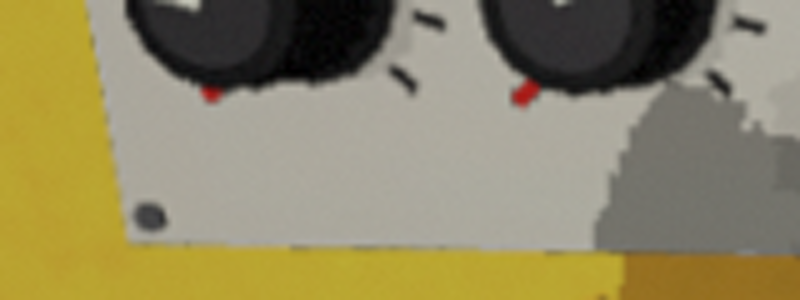

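View pics/w1d.png

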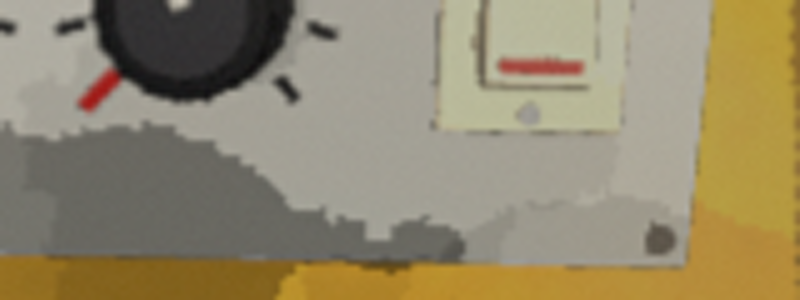

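```bash
python3 - <<'E'
from h import *
dw=viewer.read_camera("wrist"); dt=viewer.read_camera("top")
C=[(.065,.155,.072),(.065,-.155,.072),(-.065,-.155,.072),(-.065,.155,.072)]
Pl=[(x,-.115+y,.075) for x,y in((.033,.021),(.033,-.021),(-.033,-.021),(-.033,.021))]
Kn=[(-.004,y,.111) for y in(.104,.032,-.04)]
uw=np.array([(70.6,70.2),(363.4,74.1),(351.7,192.7),(90.3,188.2),(304.1,104.9),(343.7,105.7),(339.1,165.3),(301.9,165.1),(107,139.7),(177.3,140.1),(251.3,141.7)])
W=np.array(C+Pl+Kn)
ut=np.array([(57,140),(662,48),(714,293),(92,395)])/5-.4+[250,165]
fw=lambda p:(proj(dw,b2w(p,W))-uw).ravel()
ft=lambda p:(proj(dt,b2w(p,C))-ut).ravel()
for nm,f in(("w",fw),("t",ft),("both",lambda p:np.r_[fw(p),ft(p)])):
    s=least_squares(f,[.55,-.055,.18],loss="soft_l1"); print(nm,s.x.round(4),np.degrees(s.x[2]).round(2),np.round(f(s.x).reshape(-1,2),1).tolist())
    for n in PTS: print(n,b2w(s.x,PTS[n])[0].round(4))
E
```

```text
w [ 0.5451 -0.0538  0.1697] 9.72 [[-0.5, -0.5], [0.4, -0.6], [0.3, 0.5], [0.1, 0.2], [0.4, -0.9], [0.1, -0.7], [-0.4, 1.0], [-0.2, 0.5], [-0.7, 0.1], [0.7, 0.6], [-0.3, 0.1]]
panel [ 0.5451 -0.0538  0.072 ]
dial_left_grip [0.5236 0.048  0.101 ]
dial_mid_grip [ 0.5358 -0.023   0.101 ]
dial_right_grip [ 0.5479 -0.0939  0.101 ]
rocker_press [ 0.5497 -0.1697  0.086 ]
decade [ 0.5451 -0.0538  0.    ]
t [ 0.5447 -0.054   0.1751] 10.03 [[-0.9, -0.6], [-0.1, -0.5], [0.5, 0.8], [0.4, 0.2]]
panel [ 0.5447 -0.054   0.072 ]
dial_left_grip [0.5226 0.0478 0.101 ]
dial_mid_grip [ 0.5352 -0.0231  0.101 ]
dial_right_grip [ 0.5477 -0.094   0.101 ]
rocker_press [ 0.5499 -0.1698  0.086 ]
decade [ 0.5447 -0.054   0.    ]
both [ 0.5451 -0.0538  0.1702] 9.75 [[-0.5, -0.4], [0.4, -0.6], [0.3, 0.4], [0.1, 0.3], [0.4, -0.9], [0.1, -0.7], [-0.4, 1.0], [-0.2, 0.4], [-0.7, 0.2], [0.7, 0.6], [-0.3, 0.2], [-0.8, -1.0], [-0.0, -0.4], [0.4, 0.9], [0.2, -0.2]]
panel [ 0.5451 -0.0538  0.072 ]
dial_left_grip [0.5235 0.048  0.101 ]
dial_mid_grip [ 0.5357 -0.023   0.101 ]
dial_right_grip [ 0.5479 -0.0939  0.101 ]
rocker_press [ 0.5498 -0.1697  0.086 ]
decade [ 0.5451 -0.0538  0.    ]
```

```bash
python3 - <<'E'
from h import *
dw=viewer.read_camera("wrist")
for n,o,a,b in(("L",(65,60),(205,402),(115,378)),("M",(65,60),(565,403),(530,310)),("R",(215,60),(180,408),(152,312))):
    A,B=[unp(dw,np.array(p)/5-.4+o,.111) for p in(a,b)]
    v=B-A; cw=-np.degrees(np.arctan2(v[1],v[0])-.17); print(n,((cw+135)%360)/30)
s=readout.get_state();print(s["ee_pos"],np.degrees(np.arctan2(*cv2.Rodrigues(s["ee_rot"])[0][1::-1,0])))
for n in PTS: print(n,(b2w((.5451,-.0538,.1702),PTS[n])[0]-s["ee_pos"]).round(4))
E
```

```text
L 1.9821617434808005
M 3.9333319168618357
R 3.9600431880737266
[ 0.50210343 -0.12930307  0.2832764 ] 10.851658194789964
panel [ 0.043   0.0755 -0.2113]
dial_left_grip [ 0.0214  0.1773 -0.1823]
dial_mid_grip [ 0.0336  0.1064 -0.1823]
dial_right_grip [ 0.0458  0.0354 -0.1823]
rocker_press [ 0.0477 -0.0404 -0.1973]
decade [ 0.043   0.0755 -0.2833]
```

Residuals are under 1 px and both cameras agree on the box pose: (0.545, -0.054), 9.75°. The dials read 2, 4 and 4, so they need +60°, +90° and +30° clockwise. I'll start with the right dial.

drive_tool --series '[[60, [0.02, 0.02, -0.02], -1], [60, [0.046, 0.035, -0.05], -1], [60, [0.046, 0.035, -0.08], -1], [60, [0.046, 0.035, -0.1], -1], [60, [0.046, 0.035, -0.12], -1], [60, [0.046, 0.035, -0.14], -1], [60, [0.046, 0.035, -0.16], -1], [60, [0.046, 0.035, -0.179], -1], [60, [0.046, 0.035, -0.179], -1], [60, [0.046, 0.035, -0.179], -1]]'

```text
clock: 4.65
ee_pos: [0.5481, -0.0943, 0.1045]
ee_rot: [-3.13, -0.27, 0.001]
wrist_force: [-0.1, 0.1, 0.1]
grip_width: 0.602
```

```bash
python3 - <<'E'
from h import *
s=readout.get_state(); print(s["clock"],s["ee_pos"],s["joint_positions"].round(2),s["wrist_force"],s["grip_width"])
for c in("wrist","top"):
    d=viewer.read_camera(c); cv2.imwrite(f"pics/{c}2.png",d["frame"][:,:,::-1])
E
```

```text
4.65 [ 0.54810749 -0.09427565  0.10453832] [ 0.39  0.38 -0.34  1.74  0.14  1.05 -1.4 ] [-0.13755213  0.08286594  0.1161088 ] 0.6020378599924407
```

View pics/wrist2.png

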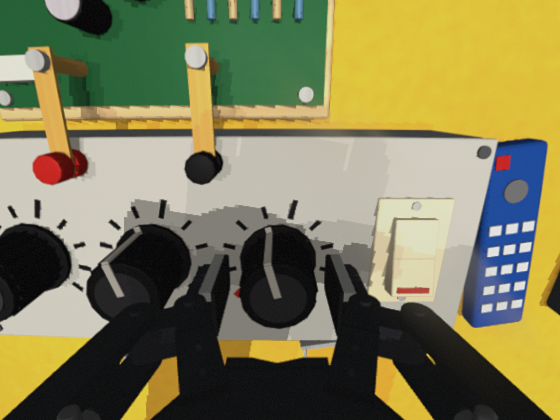

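The right knob (280,290) sits centred between the pads (215 and 340). I'll close on it and turn 30° clockwise.

drive_tool --series '[[30, [0, 0, 0], 0], [30, [0, 0, 0], 0], [30, [0, 0, 0], 0], [30, [0, 0, 0], 0], [30, [0, 0, 0], 0], [30, [0, 0, 0], -8], [30, [0, 0, 0], -16], [30, [0, 0, 0], -24], [30, [0, 0, 0], -30], [30, [0, 0, 0], -30]]' --newtons 30

```text
clock: 5.75
ee_pos: [0.5488, -0.0951, 0.1056]
ee_rot: [3.091, -0.556, 0.004]
wrist_force: [-0.9, -2.0, 6.4]
grip_width: 0.411
```

```bash
python3 - <<'E'
from h import *
s=readout.get_state(); print(s["clock"],s["ee_pos"],s["joint_positions"].round(2),s["wrist_force"],s["torque"],s["grip_width"])
d=viewer.read_camera("wrist"); cv2.imwrite(f"pics/w3.png",d["frame"][:,:,::-1])
E
```

```text
5.75 [ 0.54881631 -0.09512344  0.10564738] [ 0.31  0.37 -0.24  1.74  0.1   1.04 -1.89] [-0.9149131  -2.02747873  6.39399051] [-0.51471618  0.29967527 -0.02975652] 0.41054948747804504
```

View pics/w3.png

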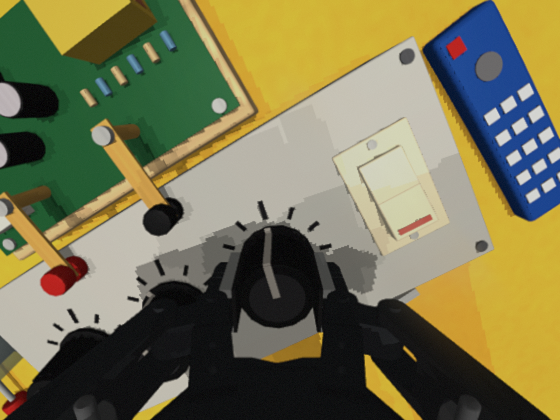

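The box rotated in the image while the pointer kept its direction, so the knob followed the gripper. Next I'll release, lift, and pre-turn counter-clockwise while moving to the middle dial, since clockwise drives j7 towards -3.

drive_tool --series '[[60, [0, 0, 0], -1], [60, [0, 0, 0], 0], [60, [0, 0, 0.02], 0], [60, [0, 0, 0.06], 0], [60, [0, 0.02, 0.1], 8], [60, [-0.01, 0.05, 0.13], 16], [60, [-0.013, 0.071, 0.13], 24], [60, [-0.013, 0.071, 0.13], 32], [60, [-0.013, 0.071, 0.13], 40], [60, [-0.013, 0.071, 0.13], 48]]'

```text
clock: 6.8
ee_pos: [0.5349, -0.0229, 0.2342]
ee_rot: [-3.046, -0.767, 0.0]
wrist_force: [-0.2, 0.5, 0.1]
grip_width: 0.598
```

drive_tool --series '[[60, [0, 0, 0], 8], [60, [0, 0, 0], 16], [60, [0, 0, 0], 24], [60, [0, 0, 0], 30], [60, [0, 0, 0], 30], [60, [0, 0, 0], 30], [60, [0, 0, 0], 30], [60, [0, 0, 0], 30], [60, [0, 0, 0], 30], [60, [0, 0, 0], 30]]'

```text
clock: 7.8
ee_pos: [0.5351, -0.0233, 0.2343]
ee_rot: [-2.75, -1.519, -0.0]
wrist_force: [-0.4, 0.1, -0.2]
grip_width: 0.6
```

```bash
cat > st.py <<'E'
from h import *
import sys
s=readout.get_state(); R=cv2.Rodrigues(s["ee_rot"])[0]
print(s["clock"],s["ee_pos"].round(4),"yaw",np.degrees(np.arctan2(R[1,0],R[0,0])).round(1),s["joint_positions"].round(2),s["wrist_force"].round(1),s["grip_width"])
for n in PTS: print(n,(b2w((.5451,-.0538,.1702),PTS[n])[0]-s["ee_pos"]).round(4))
d=viewer.read_camera("wrist"); cv2.imwrite(f"pics/{sys.argv[1]}.png",d["frame"][:,:,::-1])
# rectified top-plane views at knob-top height, box axes, 2px/mm
def rect(d,z):
    xs=np.arange(.07,-.07,-.00025*1.6);ys=np.arange(.16,-.16,-.00025*1.6)
    Y,X=np.meshgrid(ys,xs); W=b2w((.5451,-.0538,.1702),np.c_[X.ravel(),Y.ravel(),np.full(X.size,z)])
    p=proj(d,W).astype(np.float32).reshape(X.shape+(2,)); return cv2.remap(d["frame"],p[...,0],p[...,1],cv2.INTER_LINEAR)
o=cv2.vconcat([rect(d,.072)[:270],rect(d,.111)[:270]])
cv2.imwrite(f"pics/{sys.argv[1]}r.png",o[:600,:800,::-1])
E
python3 st.py w4
```

```text
7.8 [ 0.5351 -0.0233  0.2343] yaw 57.8 [ 0.37  0.23 -0.46  1.63  0.11  1.3  -0.66] [-0.4  0.1 -0.2] 0.600405618620792
panel [ 0.01   -0.0305 -0.1623]
dial_left_grip [-0.0116  0.0713 -0.1333]
dial_mid_grip [ 0.0006  0.0003 -0.1333]
dial_right_grip [ 0.0128 -0.0706 -0.1333]
rocker_press [ 0.0147 -0.1464 -0.1483]
decade [ 0.01   -0.0305 -0.2343]
```

View pics/w4r.png

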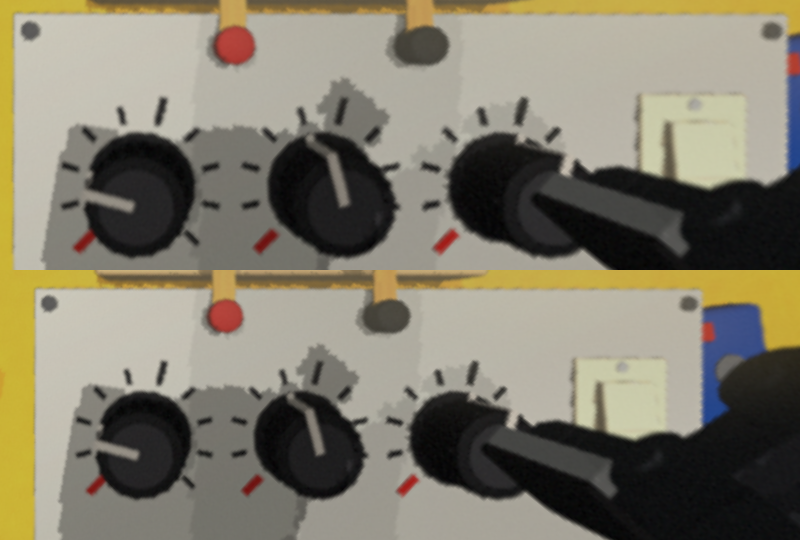

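View pics/w4.png

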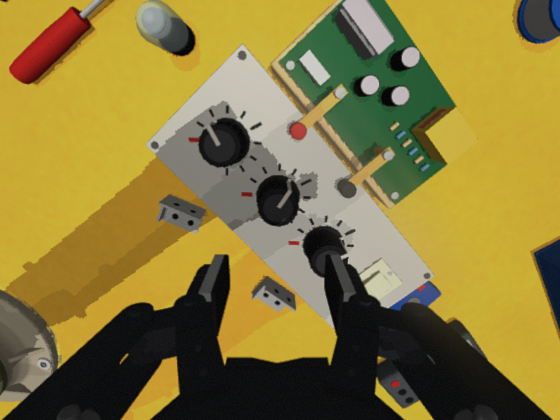

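The rectified view is aligned, and the right pointer (520,140) looks like it's on the long tick. I'll go down on the middle dial.

drive_tool --series '[[60, [0.001, 0, -0.03], 0], [60, [0.001, 0, -0.06], 0], [60, [0.001, 0, -0.08], 0], [60, [0.001, 0, -0.1], 0], [60, [0.001, 0, -0.115], 0], [60, [0.001, 0, -0.13], 0], [60, [0.001, 0, -0.13], 0], [30, [0.001, 0, -0.13], 0], [30, [0.001, 0, -0.13], 0], [30, [0.001, 0, -0.13], 0]]'

```text
clock: 8.85
ee_pos: [0.5362, -0.0232, 0.1049]
ee_rot: [2.75, 1.519, 0.001]
wrist_force: [-1.7, 0.1, -0.2]
grip_width: 0.411
```

```bash
python3 st.py w5
```

```text
8.85 [ 0.5362 -0.0232  0.1049] yaw 57.9 [ 0.35  0.36 -0.44  1.79  0.17  1.04 -0.72] [-1.7  0.1 -0.2] 0.4105765813233679
panel [ 0.0089 -0.0306 -0.0329]
dial_left_grip [-0.0126  0.0712 -0.0039]
dial_mid_grip [-0.0004  0.0003 -0.0039]
dial_right_grip [ 0.0118 -0.0707 -0.0039]
rocker_press [ 0.0136 -0.1465 -0.0189]
decade [ 0.0089 -0.0306 -0.1049]
```

View pics/w5.png

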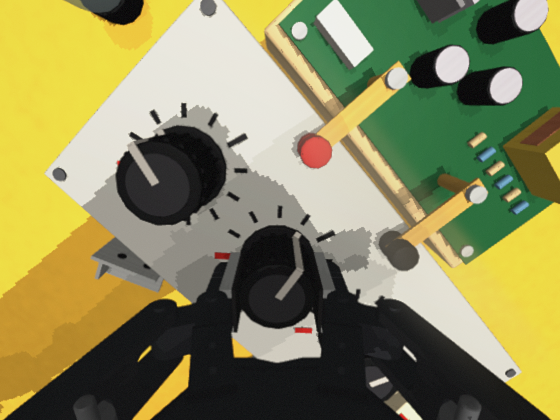

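The middle knob (278,285) is gripped and nothing else is near the fingers. I'll turn it 90° clockwise.

drive_tool --series '[[30, [0, 0, 0], -8], [30, [0, 0, 0], -16], [30, [0, 0, 0], -24], [30, [0, 0, 0], -32], [30, [0, 0, 0], -40], [30, [0, 0, 0], -48], [30, [0, 0, 0], -56], [30, [0, 0, 0], -64], [30, [0, 0, 0], -72], [30, [0, 0, 0], -80]]'

```text
clock: 9.9
ee_pos: [0.5364, -0.0241, 0.1049]
ee_rot: [3.081, -0.613, 0.002]
wrist_force: [-1.0, -1.4, 0.2]
grip_width: 0.414
```

drive_tool --series '[[30, [0, 0, 0], -6], [30, [0, 0, 0], -10], [30, [0, 0, 0], -10], [30, [0, 0, 0], -10], [60, [0, 0, 0], -10], [60, [0, 0, 0], -10], [60, [0, 0, 0.02], -10], [60, [0, 0, 0.06], -10], [60, [-0.006, 0.03, 0.1], -2], [60, [-0.012, 0.071, 0.13], 6]]'

```text
clock: 10.9
ee_pos: [0.525, 0.0455, 0.2361]
ee_rot: [-3.111, 0.438, -0.005]
wrist_force: [1.2, 0.5, -0.4]
grip_width: 0.606
```

```bash
python3 st.py w6
```

```text
10.9 [0.525  0.0455 0.2361] yaw -16.0 [ 0.08  0.19 -0.26  1.66  0.05  1.29 -2.04] [ 1.2  0.5 -0.4] 0.6058332270097975
panel [ 0.0201 -0.0993 -0.1641]
dial_left_grip [-0.0015  0.0025 -0.1351]
dial_mid_grip [ 0.0107 -0.0685 -0.1351]
dial_right_grip [ 0.0229 -0.1394 -0.1351]
rocker_press [ 0.0248 -0.2152 -0.1501]
decade [ 0.0201 -0.0993 -0.2361]
```

View pics/w6r.png

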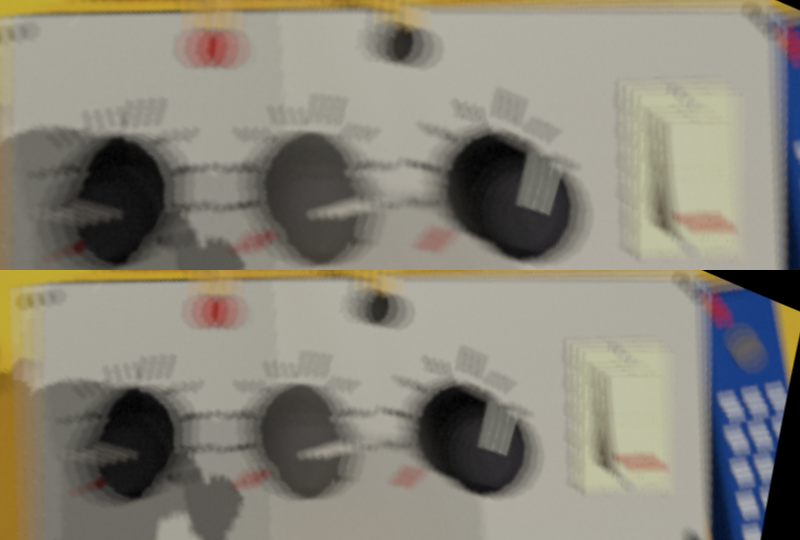

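The arm was still moving, so the picture is blurred, but middle ≈ 7 and right ≈ 5. I'll turn back and settle over the left dial.

drive_tool --series '[[60, [0, 0, 0], 8], [60, [0, 0, 0], 16], [60, [0, 0, 0], 24], [60, [0, 0, 0], 32], [60, [0, 0, 0], 40], [60, [0, 0, 0], 48], [60, [0, 0, 0], 56], [60, [0, 0, 0], 56], [60, [0, 0, 0], 56], [60, [0, 0, 0], 56]]'

```text
clock: 11.95
ee_pos: [0.5243, 0.0466, 0.2333]
ee_rot: [-2.955, -1.066, -0.0]
wrist_force: [0.6, -0.1, 0.5]
grip_width: 0.596
```

```bash
python3 st.py w7
```

```text
11.95 [0.5243 0.0466 0.2333] yaw 39.7 [ 0.16  0.2  -0.36  1.66  0.07  1.29 -1.09] [ 0.6 -0.1  0.5] 0.5960540078400247
panel [ 0.0208 -0.1004 -0.1613]
dial_left_grip [-0.0007  0.0014 -0.1323]
dial_mid_grip [ 0.0115 -0.0696 -0.1323]
dial_right_grip [ 0.0237 -0.1405 -0.1323]
rocker_press [ 0.0255 -0.2163 -0.1473]
decade [ 0.0208 -0.1004 -0.2333]
```

View pics/w7r.png

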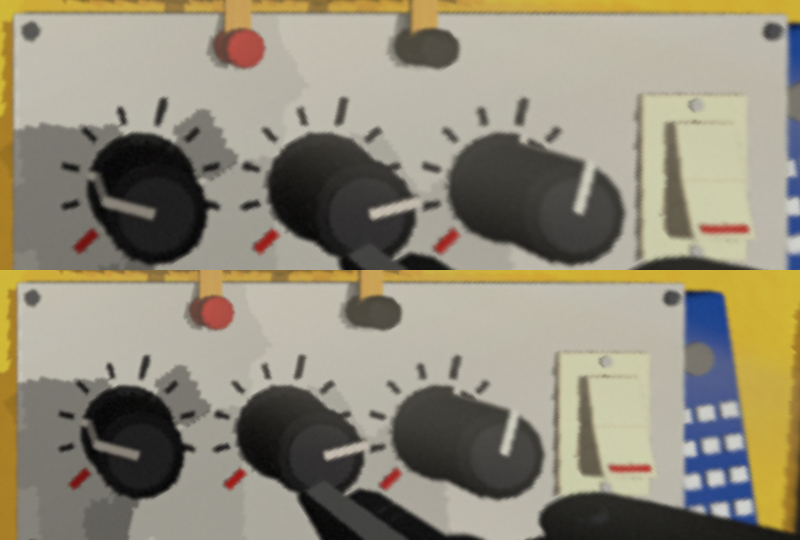

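View pics/w7.png

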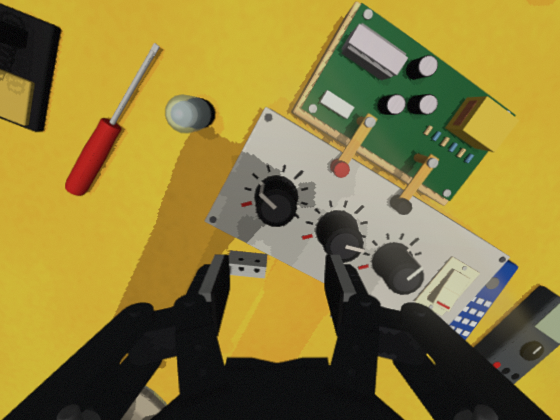

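Measured in the rectified view, the middle pointer is at 75.3° (reading 7.0) and the right at 13.7° (reading 5.0). Left is still 2. I'll go down on the left dial.

drive_tool --series '[[60, [-0.001, 0.001, -0.03], 0], [60, [-0.001, 0.001, -0.06], 0], [60, [-0.001, 0.001, -0.08], 0], [60, [-0.001, 0.001, -0.1], 0], [60, [-0.001, 0.001, -0.115], 0], [60, [-0.001, 0.001, -0.129], 0], [60, [-0.001, 0.001, -0.129], 0], [30, [-0.001, 0.001, -0.129], 0], [30, [-0.001, 0.001, -0.129], 0], [30, [-0.001, 0.001, -0.129], 0]]'

```text
clock: 13.0
ee_pos: [0.5237, 0.0474, 0.105]
ee_rot: [2.953, 1.07, 0.002]
wrist_force: [0.7, -0.7, -0.5]
grip_width: 0.412
```

drive_tool --series '[[30, [0, 0, 0], -8], [30, [0, 0, 0], -16], [30, [0, 0, 0], -24], [30, [0, 0, 0], -32], [30, [0, 0, 0], -40], [30, [0, 0, 0], -48], [30, [0, 0, 0], -56], [30, [0, 0, 0], -60], [30, [0, 0, 0], -60], [30, [0, 0, 0], -60]]'

```text
clock: 14.0
ee_pos: [0.5237, 0.0472, 0.105]
ee_rot: [3.094, -0.546, 0.002]
wrist_force: [0.4, -3.0, 1.8]
grip_width: 0.409
```

drive_tool --series '[[60, [0, 0, 0], 0], [60, [0, 0, 0], 0], [60, [0, 0, 0.02], 0], [60, [0, 0, 0.06], 0], [60, [0.005, -0.02, 0.1], 8], [60, [0.01, -0.06, 0.14], 16], [60, [0.015, -0.1, 0.16], 24], [60, [0.018, -0.12, 0.16], 29], [60, [0.018, -0.12, 0.16], 29], [60, [0.018, -0.12, 0.16], 29]]'

```text
clock: 15.0
ee_pos: [0.5411, -0.0723, 0.2641]
ee_rot: [-3.132, -0.24, 0.001]
wrist_force: [0.3, 0.6, -0.3]
grip_width: 0.6
```

```bash
python3 st.py w8
```

```text
15.0 [ 0.5411 -0.0723  0.2641] yaw 8.8 [ 0.21  0.21 -0.16  1.57  0.03  1.36 -1.37] [ 0.3  0.6 -0.3] 0.5997279659975523
panel [ 0.004   0.0185 -0.1921]
dial_left_grip [-0.0176  0.1204 -0.1631]
dial_mid_grip [-0.0054  0.0494 -0.1631]
dial_right_grip [ 0.0068 -0.0216 -0.1631]
rocker_press [ 0.0087 -0.0973 -0.1781]
decade [ 0.004   0.0185 -0.2641]
```

View pics/w8r.png

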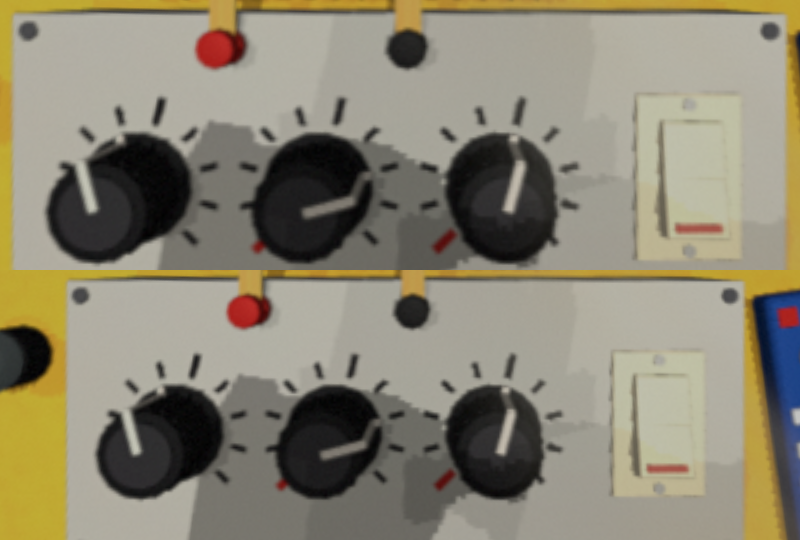

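View pics/w8.png

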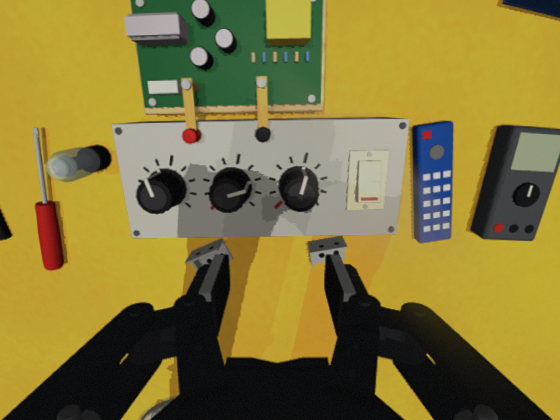

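The left dial now measures about 3.9–4.0, the middle 7 and the right 5, and the rocker is still out. I'll shut the fingers and go to above the red-striped end.

drive_tool --series '[[0, [0.002, -0.04, 0], 1], [0, [0.005, -0.08, 0], 1], [0, [0.005, -0.098, 0], 1], [0, [0.005, -0.098, -0.03], 1], [0, [0.005, -0.098, -0.07], 1], [0, [0.005, -0.098, -0.1], 1], [0, [0.005, -0.098, -0.125], 1], [0, [0.005, -0.098, -0.144], 1], [0, [0.005, -0.098, -0.144], 1], [0, [0.005, -0.098, -0.144], 1]]'

```text
clock: 16.05
ee_pos: [0.5464, -0.1691, 0.1205]
ee_rot: [-3.129, -0.272, 0.001]
wrist_force: [0.7, 0.1, 1.4]
grip_width: -0.003
```

```bash
python3 st.py w9
```

```text
16.05 [ 0.5464 -0.1691  0.1205] yaw 9.9 [ 0.32  0.37 -0.1   1.69  0.04  1.08 -1.18] [0.7 0.1 1.4] -0.0028175569439177644
panel [-0.0013  0.1153 -0.0485]
dial_left_grip [-0.0229  0.2171 -0.0195]
dial_mid_grip [-0.0107  0.1461 -0.0195]
dial_right_grip [ 0.0015  0.0752 -0.0195]
rocker_press [ 0.0034 -0.0006 -0.0345]
decade [-0.0013  0.1153 -0.1205]
```

View pics/w9.png

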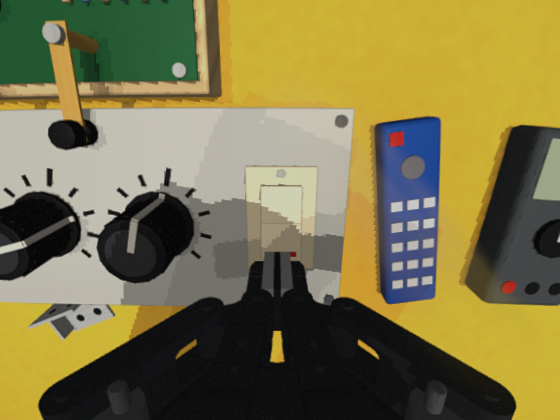

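The shut fingertips (278,262) are over the striped end, clear of the right knob and the remote. I'll press down slowly.

drive_tool --series '[[0, [0, 0, -0.004], 0], [0, [0, 0, -0.008], 0], [0, [0, 0, -0.01], 0], [0, [0, 0, -0.012], 0], [0, [0, 0, -0.014], 0], [0, [0, 0, -0.016], 0], [0, [0, 0, -0.016], 0], [0, [0, 0, -0.016], 0], [0, [0, 0, -0.016], 0], [0, [0, 0, -0.016], 0]]'

```text
clock: 17.1
ee_pos: [0.5464, -0.1705, 0.1044]
ee_rot: [-3.13, -0.27, -0.0]
wrist_force: [0.8, -0.1, -0.1]
grip_width: -0.002
```

```bash
python3 st.py w10
```

```text
17.1 [ 0.5464 -0.1705  0.1044] yaw 9.9 [ 0.33  0.39 -0.1   1.7   0.04  1.05 -1.19] [ 0.8 -0.1 -0.1] -0.0015839418495859467
panel [-0.0013  0.1167 -0.0324]
dial_left_grip [-0.0228  0.2185 -0.0034]
dial_mid_grip [-0.0106  0.1475 -0.0034]
dial_right_grip [ 0.0016  0.0766 -0.0034]
rocker_press [ 0.0034  0.0008 -0.0184]
decade [-0.0013  0.1167 -0.1044]
```

View pics/w10.png

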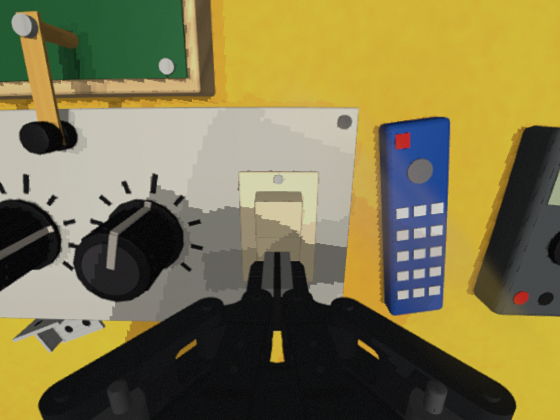

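The rocker's far face (278,197) is now raised and no force remains, so it has snapped over. I'll lift off and check.

drive_tool --series '[[0, [0, 0, 0.02], 0], [0, [0, 0, 0.05], 0], [0, [0, 0, 0.09], 0], [0, [-0.01, 0.03, 0.13], 0], [0, [-0.01, 0.07, 0.16], 0], [0, [-0.01, 0.1, 0.16], 0], [0, [-0.01, 0.1, 0.16], 0], [0, [-0.01, 0.1, 0.16], 0], [0, [-0.01, 0.1, 0.16], 0], [0, [-0.01, 0.1, 0.16], 0]]'

```text
clock: 18.15
ee_pos: [0.536, -0.072, 0.2638]
ee_rot: [3.13, 0.266, -0.002]
wrist_force: [0.3, 0.8, 0.4]
grip_width: 0.001
```

```bash
python3 st.py w11
```

```text
18.15 [ 0.536  -0.072   0.2638] yaw 9.7 [ 0.21  0.2  -0.16  1.58  0.03  1.36 -1.35] [0.3 0.8 0.4] 0.0006662967956619851
panel [ 0.0091  0.0182 -0.1918]
dial_left_grip [-0.0125  0.12   -0.1628]
dial_mid_grip [-0.0003  0.0491 -0.1628]
dial_right_grip [ 0.0119 -0.0219 -0.1628]
rocker_press [ 0.0138 -0.0977 -0.1778]
decade [ 0.0091  0.0182 -0.2638]
```

View pics/w11r.png

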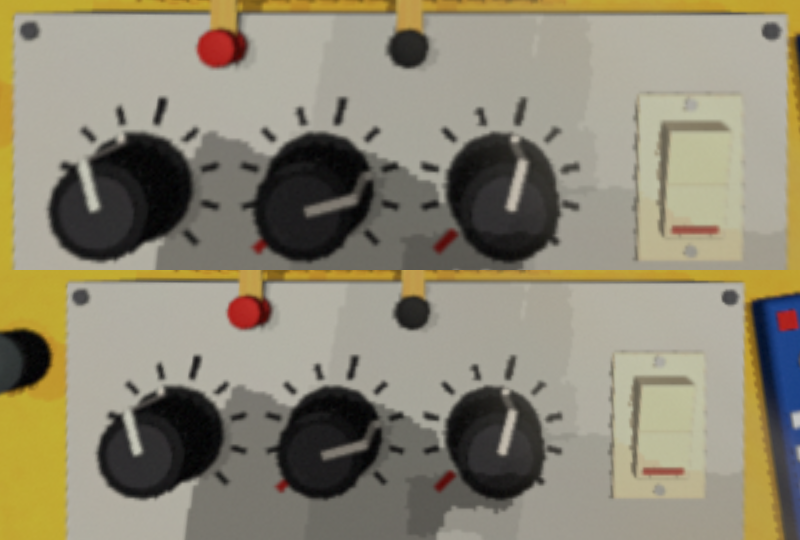

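View pics/w11.png

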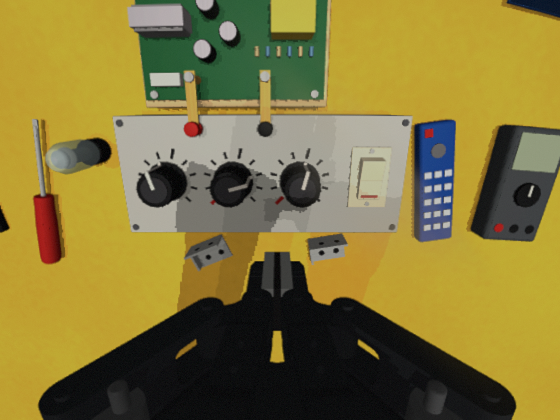

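The pointers are still on 4, 7 and 5. The rocker's far end is up at (375,150), the red stripe is down, and the bystanders haven't moved. I'll hand the job in.

```bash
python3 - <<'E'
from h import *
print(workorder.sign_off())
E
```

```text
the job is handed in; nothing more can be done
None
```

The decade box now reads 4-7-5 and is switched in; I handed the job in at about 18 s. The sign-off gave no verdict.

- **Dials:** I read 2, 4 and 4 at the start and turned them clockwise by 60° (left), 90° (middle) and 30° (right). The last pictures show the pointers on 4, 7 and 5. The earlier measured readings were about 3.9, 7.0 and 5.0; the left is a rough reading off a small image. At the limit of 7°, 3.9 would still pass.
- **Rocker:** I pressed the striped end with the fingers shut. Afterwards its far end stood up, the stripe was down, and no force remained on the tool. I judged it fully over from the picture and from how far the fingertips went; I could not read its angle.
- **Bystanders:** They appeared unmoved in the last wrist picture (tube, both brackets, remote, meter and screwdriver; only an edge of the iron stand showed). I did not measure how far any of them may have shifted. The arm was clear of everything when I handed in.

No check failed. My first position estimates from the networks disagreed by about 1 cm. I replaced them with a fit to the box's edges and corners, which agreed between the top and wrist cameras to under 1 mm at the box centre and about 1 px.

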